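# Seat the counting board and shut its catch

## Robot

A 6-joint arm with a two-finger parallel gripper is mounted at the origin on the work surface. World frame = base frame: x ahead of the robot, y to its left, z up, the work surface at z = 0. Lengths are in m, angles in rad, forces in N, time in s.
With the tool pointing down it reaches from about 0.4 to 0.925 m from the base axis. Payload 12.5 kg.
Tool frame: the origin (TCP) lies where the fingers leave the gripper's body, on its centre line; the fingertips stand 78 mm ahead of it and the grasp point (between the pads) lies 59 mm ahead of it; z points along the fingers, y is the line along which they close (so a half turn about z gives the same grasp; the last joint's range is limited). The gripper opens to 95 mm and grips with 3 to 60 N. Pads are 20 mm wide; open, the fingers measure 119 mm over their backs; the gripper's body (75 mm by 180 mm) begins 59 mm behind the grasp point.
Start: joints at [-1.382, 0.491, 1.559, -0, 1.092, -0.106], TCP at [0.182, -0.598, 0.292] pointing down, gripper open.
Joint ranges: [-3.1, 3.1], [-0.84, 2.19], [0.05, 2.79], [-1.13, 4.28], [0.06, 2.93], [-2.69, 2.69]. Speed limits (rad/s): [2.22, 2.22, 2.79, 3.14, 3.14, 3.14].

## Interface

Orientations are given as a rotation vector (axis times angle).
In Python, from rig import manip, viewer gives the robot as it stands.
- The arm moves only by the tool step_arm, never from a script. Its argument "commands" is a list of rows, each an object of numbers: "rx", "ry", "rz": the turn, a rotation vector about the world's x, y, z in degrees; "x", "y", "z": the shift along the world's x, y, z in cm; "gripper": the opening in per cent of the stroke, from 0 (shut) to 100 (fully open). A call has 1 to 5 rows; each row is the pose to reach, as a shift and turn from the pose commanded when the call began; what a row does not reach only later rows make up. A row lasts 1/12 s, in which the tool goes at most 41.7 mm and 7.16 degrees, less where a joint would pass 70% of its speed; a pose out of reach is approached as far as the arm can. A call with a gripper value outside its range is refused whole. The fingers move at their own pace and stop on an object; "squeeze" is the grip in N (left out, the last holds). Time passes only in rows, so rows that repeat a pose let the fingers close. It gives the time, the measured TCP pose, the force, the opening and the grip force at its end, in the units of the state.
- manip.read_state(): the state, without advancing time (a new reading comes with each control period).
- viewer.read_camera(name): name is "side" or "top" or "wrist"; returns a dict with "img" (384x512x3 uint8, red, green, blue), "mtx" (3x3 intrinsics, pixels), "dist_coeffs" ([k1, k2, p1, p2, k3] as OpenCV has them; the pictures are not rectified), "R" (3x3) and "t" (3): a world point X has camera coordinates R X + t; the wrist camera has in their place "T_tool_cam" (4x4, takes a point from camera to tool coordinates, whose origin is the TCP and whose axes are the flange's). Camera axes: x right, y down, z forward; pixel columns grow to the right and rows downward; lengths in m; the calibration is good to about 2 mm. A picture is of the moment at which its call begins: read the wrist's pose just before it. There is no depth.
- manip.hand_in(): hands the job in; it is judged then, once.
Trained networks look in the newest picture that a camera, given by its name, has taken for a name from the list of things; names that differ only in an ending like _2 or _b are one class to them, and where a whole thing is asked for, a point or a joint stands for the part that bears it (a point fixed in the world has none). Each returns a list of dicts, best first, with "confidence" (0 to 1); they miss things now and then, are a little off and sometimes report something else, mostly with a low value. They report only what shows in the picture. A call takes as long as a camera call. They do not tell look-alikes from the thing itself.
- viewer.search_frame(camera, name): "point" ([x, y, z] in m, in world coordinates, good to about 4 mm: the middle of the surface that is visible of it).
The state is a dict: "clock": time; "qpos": joint angles; "qd": joint speeds; "joint_torque": joint torques, N m; "tool_pos": TCP position; "eef_rot": TCP orientation; "ft_force": force on the tool from outside, world axes, zero at the start; "wrist_torque": the same for the moment, N m; "gripper_width": opening from 0.0 (shut) to 1.0 (fully open); "finger_force": force on a finger pad.
Only numpy, scipy, OpenCV 4.12 (cv2) and the standard library are available. Lean on these libraries where they do the work, as an engineer would, in place of code of your own. Each camera call takes 0.05 s, during which the arm holds its last target. There are 200 camera calls.

## Task

In the drawer, push the cream counting board along its rails with your fingertip, towards the red catch, until you feel it drop level into the locating notch. Then push the red catch round, fully shut, across the board's edge to keep it there. Only push: the board must not be lifted or carried, and everything else in the drawer must stay where it is.

Things in the scene. Friction and masses are not known exactly. Their poses are not given: they have to be found in the camera images.
- drawer: grey powder-coated drawer, fixed, pulled out of a low cabinet (92 mm high, on the far side); 400 mm along its x, 560 mm along its y, walls 6 mm thick and 55 mm high (front panel 62 mm), floor 6 mm thick; origin under the middle of the drawer, on the worktop; z up
- rails: rail insert fixed on the drawer floor: two aluminium rails along its y, 290 mm long (y -215 to +75 mm), 18 mm wide, 87 mm apart; outer guide walls 28 mm high, 123 mm apart. Origin on its underside below the middle of the notch; z up; the board must slide to +y. Rail tops 20 mm above the origin; between the rails only a flat plate, 3 mm thick (6 mm beyond y = 50 mm)
- notch (a point): middle of the locating notch, level with its floor, 13 mm above the rails' origin. The notch is a dip 7 mm deep in both rails with upright ends 47.5 mm either way along the rails; the seated board's origin lies here, with 2.5 mm of play at either end
- board: cream melamine counting board (shallow tray), loose, about 0.3 kg: 120 mm along its x (across the rails), 90 mm along its y (along the rails), 18 mm high over its 5 mm wide rim, inner floor 8 mm thick. Origin at the centre of its underside. It starts on the rail tops at y = -165 to -105 mm in the rails' frame and slides with about 1 to 3 N
- board_edge (a point): middle of the board's trailing (-y) end face, 9 mm above its underside: where to push it. Going into the notch the leading edge dips first; at the end this edge drops 7 mm and the board lies level
- catch (a joint): red swing catch: flat arm 55 mm from pivot to end, 18 mm wide, 6 mm thick, turning level. 0 = open, arm along the rails' +x; grows as it swings to the rails' -y; 1.571 (stop) = shut, arm along -y over the seated board's edge. Starts at 0 to 0.35, turns with about 1 N at the peg, stays where left. It passes 2.5 mm over the seated board; a board not dropped blocks it
- catch_pivot (a point): point on the catch's upright turning axis at the underside of the arm, at (0, 85, 33.5) mm in the frame of the rails; fixed
- catch_peg (a point): upright red finger peg on the catch, 12 mm across, standing 30 mm above the arm, 42 mm from the pivot; the point lies on its axis, 15 mm below the peg's top and 21 mm above the underside of the arm; turns with the catch
- funnel_stand: white polypropylene pill funnel (80 mm across the rim) upright in a small steel stand, 100 mm tall, loose; origin under its centre; leave alone
- green_bottle: dark green glass tablet bottle, 52 mm across, 95 mm tall, loose; origin under its centre; leave alone
- pillbox: chrome pillbox with rounded corners, 60 x 90 x 29 mm, loose; origin under its centre; leave alone
- amber_jar: amber jar, 48 mm across, 70 mm tall, loose; origin under its centre; leave alone
- pill_cup: small white pill cup, 44 mm across, 35 mm tall, loose; origin under its centre; leave alone
Not all that is in view belongs to the job. Of the things that look like the board, the smallest one is meant.

How it is judged:
On the way, in this order (a step that is already met when the one before it is completed fails the run):
1. the board has dropped level into the notch while the catch is still open (z of board in the frame of rails between 0.01 and 0.0155 m and y of board in the frame of rails between -0.006 and 0.006 m and x of board in the frame of rails between -0.005 and 0.005 m and angle between board's own z axis and vertical below 0.035 rad and value of joint catch below 0.9 rad), for 0.2 s.
2. the catch is shut across the board (z of board in the frame of rails between 0.01 and 0.0155 m and y of board in the frame of rails between -0.006 and 0.006 m and x of board in the frame of rails between -0.005 and 0.005 m and angle between board's own z axis and vertical below 0.035 rad and value of joint catch above 1.3 rad), for 0.2 s.
At the end, for the whole second after the job is handed in: the board lies level (within 2 degrees) and at rest in the notch, its origin within 6 mm of the notch's middle along the rails and 10 to 15.5 mm above the rails' origin, and the catch is shut (beyond 1.3 of 1.571 rad) (all of step 2 and linear speed of board below 0.01 m/s); the robot touches nothing.
It fails at once if the board is lifted off its rails (more than 12 mm) or tipped (more than 17 degrees) (z of board in the frame of rails above 0.032 m or angle between board's own z axis and vertical above 0.3 rad).
It fails at once if something else in the drawer is shifted by more than 20 mm or knocked over (distance of any of funnel_stand, green_bottle, pillbox, amber_jar, pill_cup from where it was at the start of the episode above 0.02 m or angle between any of funnel_stand, green_bottle, pillbox, amber_jar, pill_cup's own z axis and vertical above 0.4 rad).
It also fails if it takes over 56 s, if anything falls off the work surface, if the arm or the gripper's body presses on something with over 40 N, if the wrist force passes 120 N, or if a joint passes its speed limit or range.

## Working session

There is one attempt and no reset: what is moved stays moved. The work goes in short steps, Python scripts to look and compute and a tool call to move; the robot and the scene stay as the last step left them, time stands still between calls to the robot, and variables do not carry over. Pictures are saved under pics/ and viewed, at most 11 in all, crops included, and the job is handed in when it is done.

Besides the shell and the picture viewer there is one more tool, called after ">>>" in YAML: its name, and indented under it one key for each argument. step_arm: Moves the arm, as the interface text tells. Its arguments: {"type":"object","properties":{"commands":{"type":"array","items":{"type":"object","properties":{"rx":{"type":"number"},"ry":{"type":"number"},"rz":{"type":"number"},"x":{"type":"number"},"y":{"type":"number"},"z":{"type":"number"},"gripper":{"type":"number"}}}},"squeeze":{"type":"number"}},"required":["commands"]}

```bash
mkdir -p pics; python3 - <<'E'
from rig import manip, viewer
import cv2, numpy as np
s=manip.read_state(); print({k:np.round(v,3) for k,v in s.items()})
for c in ["top","side"]:
    d=viewer.read_camera(c); cv2.imwrite(f"pics/{c}0.png",cv2.cvtColor(d["img"],cv2.COLOR_RGB2BGR))
    print(c,d["mtx"].tolist(),d["dist_coeffs"],(-d["R"].T@d["t"]).round(3))
    for n in ["rails","board","board_edge","catch","catch_peg","funnel_stand","green_bottle","pillbox","amber_jar","pill_cup","drawer"]:
        try: print(c,n,[(np.round(q["point"],3).tolist(),round(q["confidence"],2)) for q in viewer.search_frame(c,n)])
        except Exception as e: print(c,n,e)
E
```

```text
{'clock': np.float64(0.0), 'qpos': array([-1.382,  0.492,  1.559,  0.   ,  1.092, -0.106]), 'qd': array([-0.   , -0.002, -0.001, -0.002,  0.001,  0.   ]), 'joint_torque': array([ 2.0000e-03, -6.1265e+01, -2.5819e+01,  6.9000e-02,  4.8000e-02,
       -0.0000e+00]), 'tool_pos': array([ 0.182, -0.598,  0.292]), 'eef_rot': array([-3.106, -0.461,  0.   ]), 'ft_force': array([-0.618, -0.191,  0.222]), 'wrist_torque': array([-0.011, -0.03 ,  0.021]), 'finger_force': np.float64(0.0), 'gripper_width': np.float64(0.999)}
top [[497.5298684855869, 0.0, 253.76550751388615], [0.0, 497.5298684855869, 181.1534829424915], [0.0, 0.0, 1.0]] [-0.01862971  0.          0.          0.          0.        ] [ 0.192 -0.089  1.54 ]
top rails [([0.498, 0.079, 0.013], 0.75)]
top board [([0.548, -0.41, 0.013], 0.73), ([0.486, -0.049, 0.033], 0.66)]
top board_edge [([0.547, -0.405, 0.009], 0.87), ([0.486, -0.049, 0.032], 0.58)]
top catch [([0.537, 0.178, 0.044], 0.55)]
top catch_peg [([0.485, -0.05, 0.032], 0.41)]
top funnel_stand [([0.684, 0.021, 0.074], 0.89), ([0.486, -0.047, 0.036], 0.5)]
top green_bottle [([0
[... 552 characters left out ...]
[0.485, -0.051, 0.031], 0.78), ([0.253, -0.362, 0.011], 0.55)]
side board_edge [([0.548, -0.405, 0.013], 0.97), ([0.49, -0.047, 0.033], 0.73), ([0.251, -0.36, 0.013], 0.68), ([0.668, -0.096, 0.036], 0.31)]
side catch [([0.533, 0.178, 0.045], 0.83), ([0.688, 0.19, 0.066], 0.35)]
side catch_peg [([0.538, 0.174, 0.045], 0.49)]
side funnel_stand [([0.682, 0.013, 0.07], 0.68)]
side green_bottle [([0.687, 0.19, 0.065], 0.86), ([0.664, -0.095, 0.038], 0.66)]
side pillbox [([0.668, -0.096, 0.037], 0.71)]
side amber_jar [([0.622, -0.194, 0.057], 0.96), ([0.5, 0.099, 0.015], 0.43), ([0.532, 0.178, 0.041], 0.43)]
side pill_cup [([0.404, -0.205, 0.024], 0.48)]
side drawer [([0.761, 0.105, 0.056], 0.67)]
```

```bash
python3 - <<'E'
import cv2
a=cv2.imread("pics/top0.png"); cv2.imwrite("pics/top0c.png",cv2.resize(a[60:310,250:512],None,fx=2.4,fy=2.4,interpolation=cv2.INTER_CUBIC))
E
```

```text
(no output)
```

View pics/top0c.png

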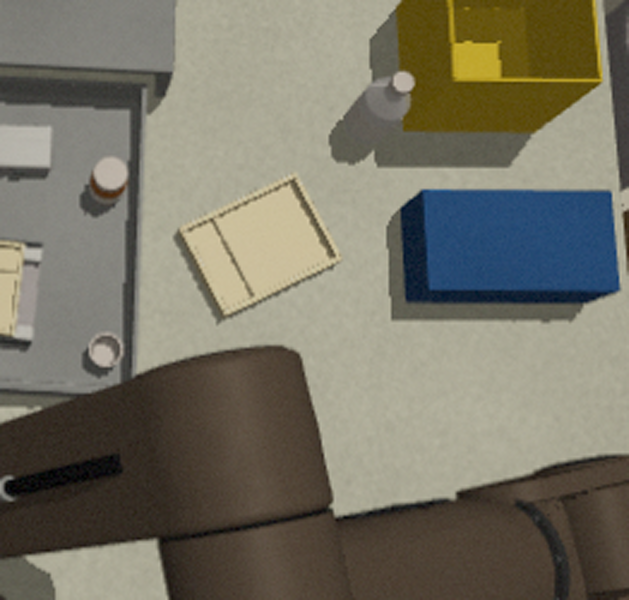

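View pics/side0.png

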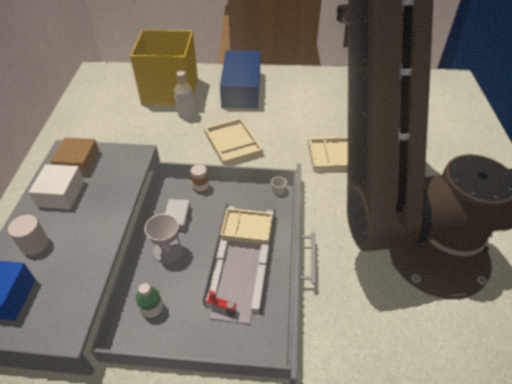

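The side picture shows the drawer board at about (247,226) on its rails, and the red catch at about (222,302). The larger look-alikes lie outside the drawer, at (233,140) and (330,153).

```bash
python3 - <<'E'
import cv2
a=cv2.imread("pics/top0.png"); cv2.imwrite("pics/top0d.png",cv2.resize(a[100:220,130:280],None,fx=5,fy=5,interpolation=cv2.INTER_CUBIC))
a=cv2.imread("pics/side0.png"); cv2.imwrite("pics/side0d.png",cv2.resize(a[195:335,190:290],None,fx=4,fy=4,interpolation=cv2.INTER_CUBIC))
E
```

```text
(no output)
```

View pics/top0d.png

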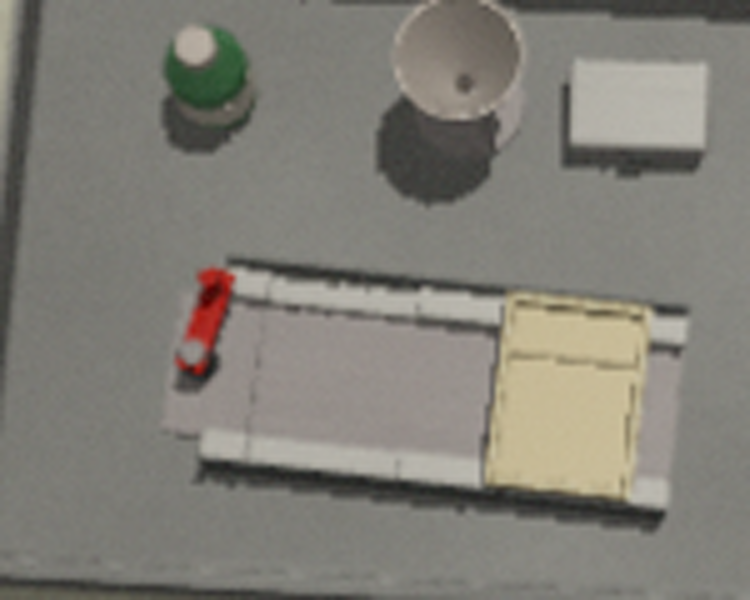

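View pics/side0d.png

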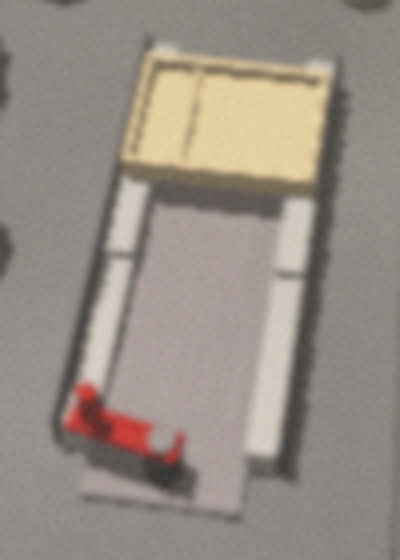

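```bash
cat > h.py <<'E'
import numpy as np, cv2
from rig import manip, viewer
def ray(d,uv,z):
    p=cv2.undistortPoints(np.array([[uv]],float),d["mtx"],d["dist_coeffs"]).ravel()
    R=np.array(d["R"]);c=-R.T@d["t"];v=R.T@[p[0],p[1],1]
    return c+v*(z-c[2])/v[2]
E
python3 - <<'E'
from h import *
T=viewer.read_camera("top");S=viewer.read_camera("side")
def t(u,v,z): return ray(T,(130+(u+.5)/5-.5,100+(v+.5)/5-.5),z).round(4)
def s(u,v,z): return ray(S,(190+(u+.5)/4-.5,195+(v+.5)/4-.5),z).round(4)
print("board T",[t(*q,.044) for q in[(510,293),(651,305),(630,500),(486,488)]])
print("board S",[s(*q,.044) for q in[(122,163),(149,53),(332,75),(316,186)]])
print("pivot",t(190,350,.046),s(163,437,.046))
print("peg top",t(215,272,.0755),s(87,388,.0755))
print("rail ends T z26",[t(*q,.026) for q in[(688,330),(668,495),(205,445),(233,285)]])
print("notch -y end",t(397,465,.026),t(420,300,.026),"S",s(118,254,.026),s(290,272,.026))
E
```

```text
board T [array([ 0.5489, -0.0142,  0.044 ]), array([ 0.542 , -0.1013,  0.044 ]), array([ 0.4203, -0.0893,  0.044 ]), array([ 0.4269, -0.0016,  0.044 ])]
board S [array([ 0.5488, -0.008 ,  0.044 ]), array([ 0.5394, -0.0986,  0.044 ]), array([ 0.4199, -0.0843,  0.044 ]), array([0.4289, 0.0051, 0.044 ])]
pivot [0.511  0.1819 0.046 ] [0.5093 0.1792 0.046 ]
peg top [0.5531 0.1634 0.0755] [0.5498 0.1677 0.0755]
rail ends T z26 [array([ 0.5304, -0.1246,  0.026 ]), array([ 0.4263, -0.1127,  0.026 ]), array([0.4552, 0.1738, 0.026 ]), array([0.557 , 0.1603, 0.026 ])]
notch -y end [0.4437 0.0546 0.026 ] [0.5483 0.0429 0.026 ] S [0.5473 0.0473 0.026 ] [0.4432 0.0562 0.026 ]
```

Both cameras agree. The rails are yawed about -5.6° and the notch is at about (0.501, 0.0965). The board centre is at about (0.4845, -0.048), so it has about 145 mm to go. The catch stands at about 0.25 rad. I'll approach behind the trailing edge with the fingers shut.

>>> step_arm:
  commands:
    - {"x": 2.1,"y": 3.4,"rz": -6,"gripper": 0}
    - {"x": 4.2,"y": 6.8,"rz": -12,"gripper": 0}
    - {"x": 6.3,"y": 10.2,"rz": -18,"gripper": 0}
    - {"x": 8.4,"y": 13.6,"rz": -22.5,"gripper": 0}
    - {"x": 10.5,"y": 17.0,"rz": -22.5,"gripper": 0}

```text
invalid input at $.commands[0]: expected keys rx, ry, rz, x, y, z, gripper
```

>>> step_arm:
  commands:
    - {"x": 2.1,"y": 3.4}
    - {"x": 4.2,"y": 6.8}
    - {"x": 6.3,"y": 10.2}
    - {"x": 8.4,"y": 13.6}
    - {"x": 10.5,"y": 17.0}

```text
invalid input at $.commands[0]: expected keys rx, ry, rz, x, y, z, gripper
```

>>> step_arm:
  commands:
    - {"x": 2.1,"y": 3.4,"z": 0,"rx": 0,"ry": 0,"rz": -6,"gripper": 0}
    - {"x": 4.2,"y": 6.8,"z": 0,"rx": 0,"ry": 0,"rz": -12,"gripper": 0}
    - {"x": 6.3,"y": 10.2,"z": 0,"rx": 0,"ry": 0,"rz": -18,"gripper": 0}
    - {"x": 8.4,"y": 13.6,"z": 0,"rx": 0,"ry": 0,"rz": -22.5,"gripper": 0}
    - {"x": 10.5,"y": 17.0,"z": 0,"rx": 0,"ry": 0,"rz": -22.5,"gripper": 0}

```text
clock: 1.72
tool_pos: [0.2871, -0.4264, 0.2923]
eef_rot: [3.137, -0.163, 0.0]
ft_force: [0.7, -1.4, -0.0]
gripper_width: 0.706
finger_force: 0.0
```

>>> step_arm:
  commands:
    - {"x": 2.1,"y": 3.4,"z": 0,"rx": 0,"ry": 0,"rz": 0,"gripper": 0}
    - {"x": 4.2,"y": 6.8,"z": 0,"rx": 0,"ry": 0,"rz": 0,"gripper": 0}
    - {"x": 6.3,"y": 10.2,"z": 0,"rx": 0,"ry": 0,"rz": 0,"gripper": 0}
    - {"x": 8.4,"y": 13.6,"z": 0,"rx": 0,"ry": 0,"rz": 0,"gripper": 0}
    - {"x": 10.5,"y": 17.0,"z": 0,"rx": 0,"ry": 0,"rz": 0,"gripper": 0}

```text
clock: 2.13
tool_pos: [0.3922, -0.2563, 0.2925]
eef_rot: [3.137, -0.154, 0.001]
ft_force: [2.5, -0.6, -1.3]
gripper_width: 0.354
finger_force: 0.0
```

>>> step_arm:
  commands:
    - {"x": 2.1,"y": 3.4,"z": 0,"rx": 0,"ry": 0,"rz": 0,"gripper": 0}
    - {"x": 4.2,"y": 6.8,"z": 0,"rx": 0,"ry": 0,"rz": 0,"gripper": 0}
    - {"x": 6.3,"y": 10.2,"z": 0,"rx": 0,"ry": 0,"rz": 0,"gripper": 0}
    - {"x": 8.5,"y": 13.6,"z": -2,"rx": 0,"ry": 0,"rz": 0,"gripper": 0}
    - {"x": 8.5,"y": 13.6,"z": -6,"rx": 0,"ry": 0,"rz": 0,"gripper": 0}

```text
clock: 2.55
tool_pos: [0.4804, -0.1185, 0.2353]
eef_rot: [3.136, -0.148, 0.015]
ft_force: [1.2, -0.6, -0.6]
gripper_width: 0.024
finger_force: 0.0
```

```bash
python3 - <<'E'
from h import *
s=manip.read_state(); print(s["tool_pos"],s["qpos"].round(2) if hasattr(s["qpos"],"round") else s["qpos"],s["gripper_width"])
a=[cv2.cvtColor(viewer.read_camera(c)["img"],cv2.COLOR_RGB2BGR) for c in("wrist","side")]
cv2.imwrite("pics/w1.png",cv2.resize(np.hstack(a),(800,300)))
for c in("top","side","wrist"): print(c,[(np.round(q["point"],3).tolist(),round(q["confidence"],2)) for q in viewer.search_frame(c,"board")])
E
```

```text
[ 0.48038931 -0.11854809  0.23525417] [-0.38  0.38  1.94  0.    0.81  1.29] 0.02382959796823369
top [([0.484, -0.049, 0.035], 0.97), ([0.549, -0.405, 0.012], 0.8)]
side [([0.485, -0.05, 0.034], 0.94), ([0.578, -0.414, 0.013], 0.91), ([0.217, -0.36, 0.014], 0.78)]
wrist [([0.491, -0.05, 0.036], 0.85), ([0.276, -0.318, 0.014], 0.84)]
```

View pics/w1.png

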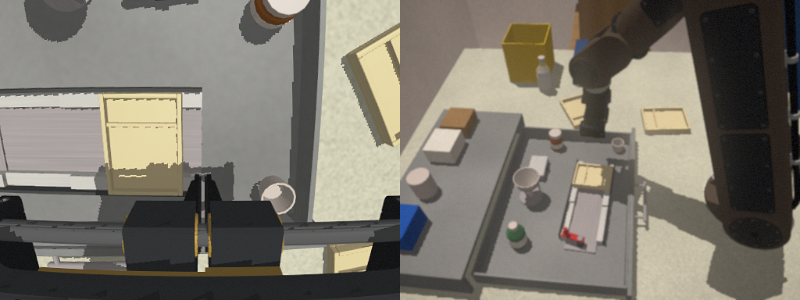

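The wrist view shows the shut fingers at about (203,205), just behind the board's trailing edge (182,145) and above the gap between the rails. The jar and cup are clear, so I go down.

>>> step_arm:
  commands:
    - {"x": 0.3,"y": 0,"z": -3.5,"rx": 0,"ry": 0,"rz": 0,"gripper": 0}
    - {"x": 0.3,"y": 0,"z": -7,"rx": 0,"ry": 0,"rz": 0,"gripper": 0}
    - {"x": 0.3,"y": 0,"z": -10,"rx": 0,"ry": 0,"rz": 0,"gripper": 0}
    - {"x": 0.3,"y": 0,"z": -12.8,"rx": 0,"ry": 0,"rz": 0,"gripper": 0}
    - {"x": 0.3,"y": 0,"z": -12.8,"rx": 0,"ry": 0,"rz": 0,"gripper": 0}

```text
clock: 3.22
tool_pos: [0.4787, -0.1231, 0.1022]
eef_rot: [-3.137, 0.157, 0.006]
ft_force: [-0.4, -0.3, -0.2]
gripper_width: 0.008
finger_force: 0.0
```

>>> step_arm:
  commands:
    - {"x": 0.04,"y": 0.4,"z": 0,"rx": 0,"ry": 0,"rz": 0,"gripper": 0}
    - {"x": 0.08,"y": 0.8,"z": 0,"rx": 0,"ry": 0,"rz": 0,"gripper": 0}
    - {"x": 0.12,"y": 1.2,"z": 0,"rx": 0,"ry": 0,"rz": 0,"gripper": 0}
    - {"x": 0.16,"y": 1.6,"z": 0,"rx": 0,"ry": 0,"rz": 0,"gripper": 0}
    - {"x": 0.2,"y": 2.0,"z": 0,"rx": 0,"ry": 0,"rz": 0,"gripper": 0}

```text
clock: 3.63
tool_pos: [0.4821, -0.1018, 0.1056]
eef_rot: [3.137, -0.153, 0.004]
ft_force: [-1.3, -5.9, 5.8]
gripper_width: 0.007
finger_force: 3.3
```

>>> step_arm:
  commands:
    - {"x": 0,"y": 0,"z": 0,"rx": 0,"ry": 0,"rz": 0,"gripper": 0}
    - {"x": 0,"y": 0,"z": 0,"rx": 0,"ry": 0,"rz": 0,"gripper": 0}

```text
clock: 3.8
tool_pos: [0.4818, -0.1017, 0.1048]
eef_rot: [3.138, -0.153, 0.001]
ft_force: [0.3, 0.7, -0.1]
gripper_width: 0.006
finger_force: 0.0
```

```bash
python3 - <<'E'
from h import *
for c in("top","side","wrist"): print(c,[(np.round(q["point"],3).tolist(),round(q["confidence"],2)) for q in viewer.search_frame(c,"board")])
a=cv2.cvtColor(viewer.read_camera("wrist")["img"],cv2.COLOR_RGB2BGR); cv2.imwrite("pics/w2.png",a)
s=manip.read_state();print(s["tool_pos"],s["ft_force"])
E
```

```text
top [([0.484, -0.049, 0.035], 0.97), ([0.549, -0.405, 0.012], 0.8)]
side [([0.485, -0.05, 0.034], 0.94), ([0.578, -0.414, 0.013], 0.91), ([0.217, -0.36, 0.014], 0.78)]
wrist [([0.491, -0.05, 0.036], 0.85), ([0.276, -0.318, 0.014], 0.84)]
[ 0.48156837 -0.10205731  0.10420288] [ 0.54610642 -0.81581711  0.48316153]
```

View pics/w2.png

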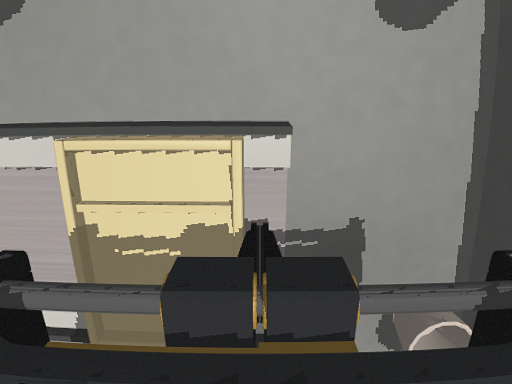

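The finger at about (260,235) touches the board's trailing edge at (240,190), so I push along the rails.

>>> step_arm:
  commands:
    - {"x": 0.06,"y": 0.6,"z": 0,"rx": 0,"ry": 0,"rz": 0,"gripper": 0}
    - {"x": 0.12,"y": 1.2,"z": 0,"rx": 0,"ry": 0,"rz": 0,"gripper": 0}
    - {"x": 0.18,"y": 1.8,"z": 0,"rx": 0,"ry": 0,"rz": 0,"gripper": 0}
    - {"x": 0.24,"y": 2.4,"z": 0,"rx": 0,"ry": 0,"rz": 0,"gripper": 0}
    - {"x": 0.3,"y": 3.0,"z": 0,"rx": 0,"ry": 0,"rz": 0,"gripper": 0}

```text
clock: 4.42
tool_pos: [0.4846, -0.0713, 0.1042]
eef_rot: [3.138, -0.153, -0.0]
ft_force: [-0.6, -2.4, -0.6]
gripper_width: 0.003
finger_force: 1.0
```

>>> step_arm:
  commands:
    - {"x": 0.06,"y": 0.6,"z": 0,"rx": 0,"ry": 0,"rz": 0,"gripper": 0}
    - {"x": 0.12,"y": 1.2,"z": 0,"rx": 0,"ry": 0,"rz": 0,"gripper": 0}
    - {"x": 0.18,"y": 1.8,"z": 0,"rx": 0,"ry": 0,"rz": 0,"gripper": 0}
    - {"x": 0.24,"y": 2.4,"z": 0,"rx": 0,"ry": 0,"rz": 0,"gripper": 0}
    - {"x": 0.3,"y": 3.0,"z": 0,"rx": 0,"ry": 0,"rz": 0,"gripper": 0}

```text
clock: 4.83
tool_pos: [0.4876, -0.0414, 0.1042]
eef_rot: [3.138, -0.154, -0.0]
ft_force: [-0.6, -2.5, -1.6]
gripper_width: 0.003
finger_force: 0.8
```

>>> step_arm:
  commands:
    - {"x": 0.06,"y": 0.6,"z": 0,"rx": 0,"ry": 0,"rz": 0,"gripper": 0}
    - {"x": 0.12,"y": 1.2,"z": 0,"rx": 0,"ry": 0,"rz": 0,"gripper": 0}
    - {"x": 0.18,"y": 1.8,"z": 0,"rx": 0,"ry": 0,"rz": 0,"gripper": 0}
    - {"x": 0.24,"y": 2.4,"z": 0,"rx": 0,"ry": 0,"rz": 0,"gripper": 0}
    - {"x": 0.3,"y": 3.0,"z": 0,"rx": 0,"ry": 0,"rz": 0,"gripper": 0}

```text
clock: 5.25
tool_pos: [0.4907, -0.0115, 0.1043]
eef_rot: [3.138, -0.154, 0.0]
ft_force: [-0.6, -2.8, -0.0]
gripper_width: 0.001
finger_force: 1.5
```

>>> step_arm:
  commands:
    - {"x": 0.05,"y": 0.5,"z": 0,"rx": 0,"ry": 0,"rz": 0,"gripper": 0}
    - {"x": 0.1,"y": 1.0,"z": 0,"rx": 0,"ry": 0,"rz": 0,"gripper": 0}
    - {"x": 0.15,"y": 1.5,"z": 0,"rx": 0,"ry": 0,"rz": 0,"gripper": 0}
    - {"x": 0.2,"y": 2.0,"z": 0,"rx": 0,"ry": 0,"rz": 0,"gripper": 0}
    - {"x": 0.25,"y": 2.5,"z": 0,"rx": 0,"ry": 0,"rz": 0,"gripper": 0}

```text
clock: 5.67
tool_pos: [0.4933, 0.0132, 0.1045]
eef_rot: [3.138, -0.154, 0.001]
ft_force: [-0.6, -6.7, 7.7]
gripper_width: 0.005
finger_force: 4.0
```

>>> step_arm:
  commands:
    - {"x": 0.03,"y": 0.3,"z": 0,"rx": 0,"ry": 0,"rz": 0,"gripper": 0}
    - {"x": 0.06,"y": 0.6,"z": 0,"rx": 0,"ry": 0,"rz": 0,"gripper": 0}
    - {"x": 0.09,"y": 0.9,"z": 0,"rx": 0,"ry": 0,"rz": 0,"gripper": 0}
    - {"x": 0.12,"y": 1.2,"z": 0,"rx": 0,"ry": 0,"rz": 0,"gripper": 0}
    - {"x": 0.15,"y": 1.5,"z": 0,"rx": 0,"ry": 0,"rz": 0,"gripper": 0}

```text
clock: 6.08
tool_pos: [0.4945, 0.0284, 0.104]
eef_rot: [3.138, -0.154, -0.001]
ft_force: [-0.3, -2.4, -0.4]
gripper_width: 0.004
finger_force: 0.8
```

>>> step_arm:
  commands:
    - {"x": 0.02,"y": 0.2,"z": 0,"rx": 0,"ry": 0,"rz": 0,"gripper": 0}
    - {"x": 0.04,"y": 0.4,"z": 0,"rx": 0,"ry": 0,"rz": 0,"gripper": 0}
    - {"x": 0.06,"y": 0.6,"z": 0,"rx": 0,"ry": 0,"rz": 0,"gripper": 0}

```text
clock: 6.33
tool_pos: [0.4952, 0.0342, 0.1042]
eef_rot: [3.138, -0.154, -0.0]
ft_force: [0.0, -0.7, -0.5]
gripper_width: 0.005
finger_force: 0.8
```

>>> step_arm:
  commands:
    - {"x": 0.02,"y": 0.2,"z": 0,"rx": 0,"ry": 0,"rz": 0,"gripper": 0}
    - {"x": 0.03,"y": 0.3,"z": 0,"rx": 0,"ry": 0,"rz": 0,"gripper": 0}

```text
clock: 6.5
tool_pos: [0.4955, 0.0372, 0.1042]
eef_rot: [3.138, -0.154, -0.0]
ft_force: [-1.2, -2.3, -0.8]
gripper_width: 0.008
finger_force: 0.8
```

```bash
python3 - <<'E'
from h import *
ims=[]
for c,(y0,y1,x0,x1) in {"wrist":(0,384,0,512),"side":(195,335,190,290)}.items():
    a=cv2.cvtColor(viewer.read_camera(c)["img"],cv2.COLOR_RGB2BGR)[y0:y1,x0:x1]; ims.append(cv2.resize(a,(int(a.shape[1]*420/a.shape[0])*(384 if 0 else 1),420)))
    print(c,[(np.round(q["point"],3).tolist(),round(q["confidence"],2)) for q in viewer.search_frame(c,"board")])
o=np.hstack(ims);cv2.imwrite("pics/n3.png",cv2.resize(o,(800,int(o.shape[0]*800/o.shape[1]))))
s=manip.read_state();print(s["tool_pos"],s["ft_force"])
E
```

```text
wrist [([0.525, 0.093, 0.033], 0.71)]
side [([0.227, -0.357, 0.012], 0.86), ([0.494, 0.099, 0.028], 0.77), ([0.593, -0.448, 0.012], 0.74)]
[0.49557475 0.03703413 0.10432584] [-0.64355041  0.4088869   0.70438174]
```

View pics/n3.png

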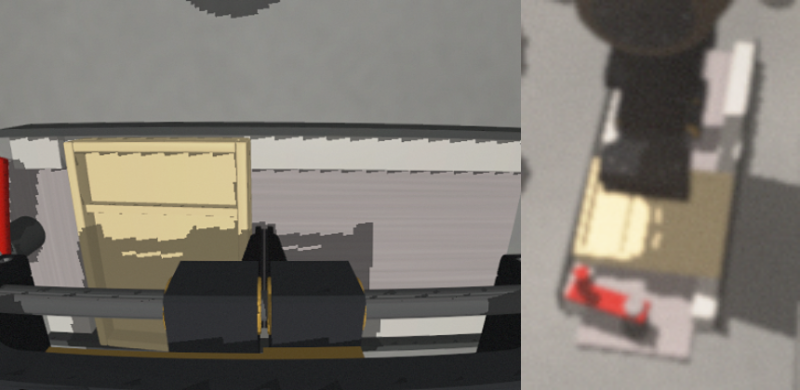

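The board now sits next to the catch, with its trailing edge at about (248,190) in the wrist picture. The network puts its surface at z 0.028, against 0.034 before. I'll nudge on and feel for either the end stop or continued sliding.

>>> step_arm:
  commands:
    - {"x": 0.02,"y": 0.15,"z": 0,"rx": 0,"ry": 0,"rz": 0,"gripper": 0}
    - {"x": 0.03,"y": 0.3,"z": 0,"rx": 0,"ry": 0,"rz": 0,"gripper": 0}

```text
clock: 6.87
tool_pos: [0.4958, 0.0399, 0.1043]
eef_rot: [3.138, -0.154, -0.0]
ft_force: [0.1, -2.1, -0.7]
gripper_width: 0.006
finger_force: 0.8
```

>>> step_arm:
  commands:
    - {"x": 0.02,"y": 0.15,"z": 0,"rx": 0,"ry": 0,"rz": 0,"gripper": 0}
    - {"x": 0.03,"y": 0.3,"z": 0,"rx": 0,"ry": 0,"rz": 0,"gripper": 0}

```text
clock: 7.03
tool_pos: [0.4961, 0.0431, 0.1042]
eef_rot: [3.138, -0.154, -0.0]
ft_force: [-0.5, -2.0, -1.9]
gripper_width: 0.009
finger_force: 0.8
```

>>> step_arm:
  commands:
    - {"x": 0.01,"y": 0.1,"z": 0,"rx": 0,"ry": 0,"rz": 0,"gripper": 0}
    - {"x": 0.02,"y": 0.2,"z": 0,"rx": 0,"ry": 0,"rz": 0,"gripper": 0}
    - {"x": 0.02,"y": 0.2,"z": 0,"rx": 0,"ry": 0,"rz": 0,"gripper": 0}

```text
clock: 7.28
tool_pos: [0.4963, 0.0451, 0.1043]
eef_rot: [3.138, -0.153, 0.0]
ft_force: [0.5, -1.6, -0.0]
gripper_width: 0.003
finger_force: 0.6
```

>>> step_arm:
  commands:
    - {"x": 0.01,"y": 0.1,"z": 0,"rx": 0,"ry": 0,"rz": 0,"gripper": 0}
    - {"x": 0.02,"y": 0.2,"z": 0,"rx": 0,"ry": 0,"rz": 0,"gripper": 0}

```text
clock: 7.45
tool_pos: [0.4965, 0.047, 0.1043]
eef_rot: [3.138, -0.154, 0.0]
ft_force: [-1.2, -3.6, 1.1]
gripper_width: 0.008
finger_force: 2.1
```

>>> step_arm:
  commands:
    - {"x": 0.01,"y": 0.1,"z": 0,"rx": 0,"ry": 0,"rz": 0,"gripper": 0}
    - {"x": 0.01,"y": 0.1,"z": 0,"rx": 0,"ry": 0,"rz": 0,"gripper": 0}

```text
clock: 7.62
tool_pos: [0.4961, 0.0477, 0.1042]
eef_rot: [3.137, -0.153, -0.003]
ft_force: [-3.1, -7.3, 0.9]
gripper_width: 0.009
finger_force: 3.9
```

>>> step_arm:
  commands:
    - {"x": 0.01,"y": 0.1,"z": 0,"rx": 0,"ry": 0,"rz": 0,"gripper": 0}
    - {"x": 0.01,"y": 0.1,"z": 0,"rx": 0,"ry": 0,"rz": 0,"gripper": 0}

```text
clock: 7.78
tool_pos: [0.4961, 0.0481, 0.1044]
eef_rot: [3.137, -0.153, -0.002]
ft_force: [-4.7, -14.8, 4.5]
gripper_width: 0.004
finger_force: 7.0
```

```bash
python3 - <<'E'
from h import *
ims=[]
for c in("wrist","side"):
    d=viewer.read_camera(c);cv2.imwrite(f"pics/{c}4.png",cv2.cvtColor(d["img"],cv2.COLOR_RGB2BGR))
    print(c,[(np.round(q["point"],3).tolist(),round(q["confidence"],2)) for q in viewer.search_frame(c,"board")])
a=cv2.resize(cv2.imread("pics/wrist4.png")[100:384,0:300],None,fx=1.6,fy=1.6)
b=cv2.resize(cv2.imread("pics/side4.png")[235:335,195:265],(318,454),interpolation=cv2.INTER_CUBIC)
cv2.imwrite("pics/n4.png",np.hstack([a,b]))
s=manip.read_state();print(s["tool_pos"],s["ft_force"])
E
```

```text
wrist [([0.526, 0.105, 0.028], 0.71)]
side [([0.226, -0.356, 0.011], 0.89), ([0.593, -0.45, 0.011], 0.79), ([0.493, 0.112, 0.024], 0.66)]
[0.4961327  0.04809482 0.10435768] [ -3.865075   -13.99988698   5.01658321]
```

View pics/n4.png

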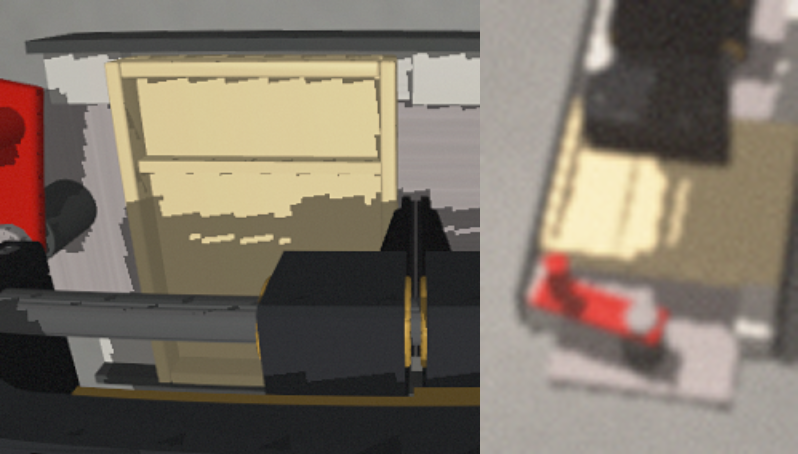

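The stop is felt at 15 N. The notch's upright end shows at (402,75) behind the trailing edge, and the board surface is now at z of about 0.026, so it has dropped in. I'll back off, lift, and move beyond the peg.

>>> step_arm:
  commands:
    - {"x": -0.1,"y": -1.0,"z": 0,"rx": 0,"ry": 0,"rz": 0,"gripper": 0}
    - {"x": -0.2,"y": -2.0,"z": 0,"rx": 0,"ry": 0,"rz": 0,"gripper": 0}
    - {"x": -0.2,"y": -2.0,"z": 4,"rx": 0,"ry": 0,"rz": 0,"gripper": 0}
    - {"x": -0.2,"y": -2.0,"z": 8,"rx": 0,"ry": 0,"rz": 0,"gripper": 0}
    - {"x": -0.2,"y": -2.0,"z": 11,"rx": 0,"ry": 0,"rz": 0,"gripper": 0}

```text
clock: 8.4
tool_pos: [0.4948, 0.0283, 0.2164]
eef_rot: [-3.138, 0.155, -0.001]
ft_force: [1.1, -0.2, 0.2]
gripper_width: 0.005
finger_force: 0.0
```

>>> step_arm:
  commands:
    - {"x": 1,"y": 4.0,"z": 2,"rx": 0,"ry": 0,"rz": 0,"gripper": 0}
    - {"x": 2,"y": 8,"z": 2,"rx": 0,"ry": 0,"rz": 0,"gripper": 0}
    - {"x": 3,"y": 12,"z": 2,"rx": 0,"ry": 0,"rz": 0,"gripper": 0}
    - {"x": 4,"y": 16,"z": 2,"rx": 0,"ry": 0,"rz": 0,"gripper": 0}
    - {"x": 6,"y": 17.2,"z": 2,"rx": 0,"ry": 0,"rz": 0,"gripper": 0}

```text
clock: 8.82
tool_pos: [0.5538, 0.2048, 0.2346]
eef_rot: [-3.137, 0.15, 0.0]
ft_force: [1.3, 0.4, 0.5]
gripper_width: 0.001
finger_force: 0.0
```

```bash
python3 - <<'E'
from h import *
for c in("wrist","side","top"):
    d=viewer.read_camera(c);cv2.imwrite(f"pics/{c}5.png",cv2.cvtColor(d["img"],cv2.COLOR_RGB2BGR))
    for n in("board","catch_peg","catch"): print(c,n,[(np.round(q["point"],3).tolist(),round(q["confidence"],2)) for q in viewer.search_frame(c,n)])
a=cv2.resize(cv2.imread("pics/wrist5.png"),(480,360))
b=cv2.resize(cv2.imread("pics/side5.png")[235:335,190:279],(320,360),interpolation=cv2.INTER_CUBIC)
cv2.imwrite("pics/n5.png",np.hstack([a,b]))
s=manip.read_state();print(s["tool_pos"],s["ft_force"],s["eef_rot"])
E
```

```text
wrist board [([0.507, 0.092, 0.029], 0.86)]
wrist catch_peg [([0.53, 0.172, 0.044], 0.69)]
wrist catch [([0.534, 0.172, 0.042], 0.83)]
side board [([0.211, -0.354, 0.009], 0.94), ([0.496, 0.102, 0.022], 0.86), ([0.689, 0.189, 0.065], 0.5)]
side catch_peg [([0.532, 0.176, 0.044], 0.5)]
side catch [([0.529, 0.179, 0.045], 0.49)]
top board [([0.497, 0.1, 0.028], 0.92), ([0.217, -0.359, 0.01], 0.82), ([0.552, -0.408, 0.014], 0.7)]
top catch_peg [([0.531, 0.177, 0.046], 0.67)]
top catch [([0.534, 0.176, 0.045], 0.68)]
[0.55466109 0.20045098 0.23446704] [-0.33180189  0.15627657  0.20937187] [ 3.13775100e+00 -1.54808884e-01  2.48904154e-04]
```

View pics/n5.png

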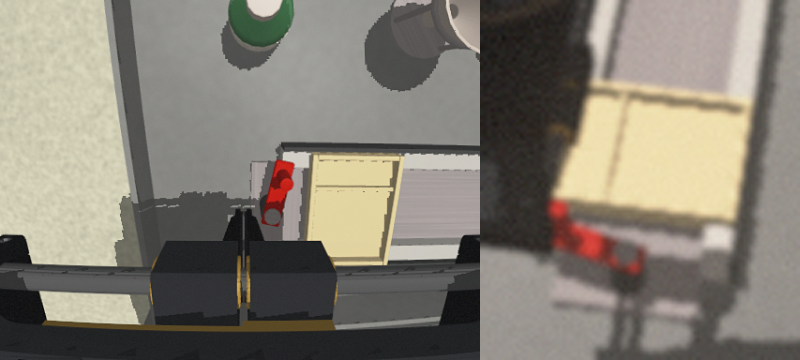

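The board sits level in front of the catch. In the wrist picture the peg top is at about (287,184) and the pivot screw at (272,216), with the finger on the +y side of them. I'll measure the peg from this view.

```bash
python3 - <<'E'
from h import *
from scipy.spatial.transform import Rotation as Ro
s=manip.read_state();d=viewer.read_camera("wrist");T=np.array(d["T_tool_cam"])
R=Ro.from_rotvec(s["eef_rot"]).as_matrix()
Rc=R@T[:3,:3];c=R@T[:3,3]+s["tool_pos"]
d["R"]=Rc.T;d["t"]=-Rc.T@c
k=512/480
for n,uv,z in[("peg top",(287,184),.0755),("pivot",(272,216),.0475),("board tr",(401,156),.037),("board br",(386,263),.037),("board tl",(313,154),.037),("tip",(243,210),.157)]: print(n,ray(d,(uv[0]*k,uv[1]*k),z).round(4))
hsv=cv2.cvtColor(d["img"],cv2.COLOR_RGB2HSV)
E
```

```text
peg top [0.5507 0.1627 0.0755]
pivot [0.5104 0.1759 0.0475]
board tr [0.555  0.0461 0.037 ]
board br [0.4374 0.0562 0.037 ]
board tl [0.5651 0.1319 0.037 ]
tip [0.5646 0.1986 0.157 ]
```

>>> step_arm:
  commands:
    - {"x": 0,"y": 0.2,"z": -3,"rx": 0,"ry": 0,"rz": 0,"gripper": 0}
    - {"x": 0,"y": 0.2,"z": -6,"rx": 0,"ry": 0,"rz": 0,"gripper": 0}
    - {"x": 0,"y": 0.2,"z": -8.5,"rx": 0,"ry": 0,"rz": 0,"gripper": 0}
    - {"x": 0,"y": 0.2,"z": -10.2,"rx": 0,"ry": 0,"rz": 0,"gripper": 0}
    - {"x": 0,"y": 0.2,"z": -10.2,"rx": 0,"ry": 0,"rz": 0,"gripper": 0}

```text
clock: 9.88
tool_pos: [0.5535, 0.2025, 0.1291]
eef_rot: [3.136, -0.154, -0.008]
ft_force: [0.2, 0.9, -0.9]
gripper_width: 0.005
finger_force: 0.0
```

>>> step_arm:
  commands:
    - {"x": 0,"y": -0.5,"z": 0,"rx": 0,"ry": 0,"rz": 0,"gripper": 0}
    - {"x": 0,"y": -1.0,"z": 0,"rx": 0,"ry": 0,"rz": 0,"gripper": 0}
    - {"x": 0,"y": -1.5,"z": 0,"rx": 0,"ry": 0,"rz": 0,"gripper": 0}
    - {"x": -0.1,"y": -2.0,"z": 0,"rx": 0,"ry": 0,"rz": 0,"gripper": 0}
    - {"x": -0.3,"y": -2.4,"z": 0,"rx": 0,"ry": 0,"rz": 0,"gripper": 0}

```text
clock: 10.3
tool_pos: [0.5522, 0.1783, 0.1333]
eef_rot: [-3.137, 0.155, -0.003]
ft_force: [1.5, 1.0, -0.1]
gripper_width: 0.007
finger_force: 0.6
```

>>> step_arm:
  commands:
    - {"x": -0.2,"y": -0.4,"z": 0,"rx": 0,"ry": 0,"rz": 0,"gripper": 0}
    - {"x": -0.5,"y": -0.8,"z": 0,"rx": 0,"ry": 0,"rz": 0,"gripper": 0}
    - {"x": -0.9,"y": -1.2,"z": 0,"rx": 0,"ry": 0,"rz": 0,"gripper": 0}
    - {"x": -1.4,"y": -1.5,"z": 0,"rx": 0,"ry": 0,"rz": 0,"gripper": 0}
    - {"x": -1.7,"y": -1.7,"z": 0,"rx": 0,"ry": 0,"rz": 0,"gripper": 0}

```text
clock: 10.72
tool_pos: [0.5339, 0.1616, 0.1323]
eef_rot: [3.138, -0.154, -0.001]
ft_force: [-0.3, 0.8, 0.1]
gripper_width: 0.006
finger_force: 0.5
```

```bash
python3 - <<'E'
from h import *
for c in("wrist","side","top"):
    d=viewer.read_camera(c);cv2.imwrite(f"pics/{c}6.png",cv2.cvtColor(d["img"],cv2.COLOR_RGB2BGR))
    for n in("board","catch"): print(c,n,[(np.round(q["point"],3).tolist(),round(q["confidence"],2)) for q in viewer.search_frame(c,n)])
a=cv2.resize(cv2.imread("pics/wrist6.png"),(480,360))
b=cv2.resize(cv2.imread("pics/side6.png")[235:335,190:279],(320,360),interpolation=cv2.INTER_CUBIC)
cv2.imwrite("pics/n6.png",np.hstack([a,b]))
E
```

```text
wrist board [([0.524, 0.086, 0.027], 0.72), ([0.653, 0.02, 0.013], 0.57)]
wrist catch [([0.54, 0.144, 0.044], 0.71)]
side board [([0.476, 0.102, 0.027], 0.93), ([0.203, -0.35, 0.013], 0.77), ([0.59, -0.458, 0.014], 0.57)]
side catch [([0.514, 0.185, 0.044], 0.51)]
top board [([0.489, 0.095, 0.025], 0.89), ([0.549, -0.412, 0.014], 0.78), ([0.213, -0.359, 0.009], 0.59)]
top catch [([0.491, 0.092, 0.027], 0.34)]
```

View pics/n6.png

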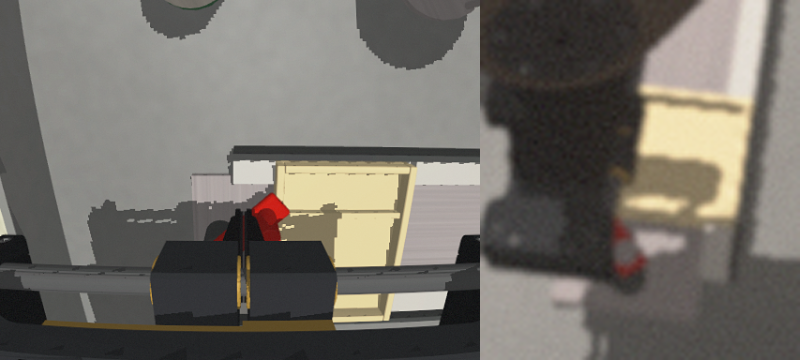

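The catch has turned to roughly 50°, with its end at (272,208) and already over the board's edge. I'll go round to the peg's +x side and push along -x.

>>> step_arm:
  commands:
    - {"x": 0,"y": 1.2,"z": 0,"rx": 0,"ry": 0,"rz": 0,"gripper": 0}
    - {"x": 2.5,"y": 1.2,"z": 0,"rx": 0,"ry": 0,"rz": 0,"gripper": 0}
    - {"x": 3.8,"y": 1.2,"z": 0,"rx": 0,"ry": 0,"rz": 0,"gripper": 0}
    - {"x": 3.8,"y": -1.8,"z": 0,"rx": 0,"ry": 0,"rz": 0,"gripper": 0}
    - {"x": 3.8,"y": -2.0,"z": 0,"rx": 0,"ry": 0,"rz": 0,"gripper": 0}

```text
clock: 11.58
tool_pos: [0.5731, 0.1405, 0.1319]
eef_rot: [3.137, -0.154, -0.0]
ft_force: [-0.4, -0.7, 0.4]
gripper_width: 0.001
finger_force: 0.0
```

>>> step_arm:
  commands:
    - {"x": -0.6,"y": 0,"z": 0,"rx": 0,"ry": 0,"rz": 0,"gripper": 0}
    - {"x": -1.2,"y": 0,"z": 0,"rx": 0,"ry": 0,"rz": 0,"gripper": 0}
    - {"x": -1.8,"y": 0,"z": 0,"rx": 0,"ry": 0,"rz": 0,"gripper": 0}
    - {"x": -2.4,"y": 0,"z": 0,"rx": 0,"ry": 0,"rz": 0,"gripper": 0}
    - {"x": -3.0,"y": -0.1,"z": 0,"rx": 0,"ry": 0,"rz": 0,"gripper": 0}

```text
clock: 12.0
tool_pos: [0.543, 0.1413, 0.1328]
eef_rot: [3.137, -0.151, 0.005]
ft_force: [7.8, -11.6, -0.8]
gripper_width: 0.007
finger_force: 5.4
```

>>> step_arm:
  commands:
    - {"x": -0.4,"y": -0.1,"z": 0,"rx": 0,"ry": 0,"rz": 0,"gripper": 0}
    - {"x": -0.8,"y": -0.2,"z": 0,"rx": 0,"ry": 0,"rz": 0,"gripper": 0}
    - {"x": -1.0,"y": -0.2,"z": 0,"rx": 0,"ry": 0,"rz": 0,"gripper": 0}

```text
clock: 12.25
tool_pos: [0.5321, 0.1393, 0.1326]
eef_rot: [3.138, -0.153, 0.001]
ft_force: [1.3, -1.0, -0.1]
gripper_width: 0.008
finger_force: 0.7
```

>>> step_arm:
  commands:
    - {"x": -0.3,"y": 0,"z": 0,"rx": 0,"ry": 0,"rz": 0,"gripper": 0}
    - {"x": -0.6,"y": 0,"z": 0,"rx": 0,"ry": 0,"rz": 0,"gripper": 0}
    - {"x": -0.8,"y": 0,"z": 0,"rx": 0,"ry": 0,"rz": 0,"gripper": 0}

```text
clock: 12.5
tool_pos: [0.5242, 0.1393, 0.1323]
eef_rot: [3.138, -0.153, -0.0]
ft_force: [1.4, -1.1, 0.6]
gripper_width: 0.002
finger_force: 0.5
```

>>> step_arm:
  commands:
    - {"x": -0.2,"y": 0,"z": 0,"rx": 0,"ry": 0,"rz": 0,"gripper": 0}
    - {"x": -0.3,"y": 0,"z": 0,"rx": 0,"ry": 0,"rz": 0,"gripper": 0}

```text
clock: 12.67
tool_pos: [0.5227, 0.1392, 0.1325]
eef_rot: [-3.137, 0.153, -0.006]
ft_force: [9.6, -0.7, -5.2]
gripper_width: 0.006
finger_force: 4.6
```

The stop is felt at x = 0.5227, against 0.522 predicted. I'll withdraw and check.

>>> step_arm:
  commands:
    - {"x": 1.5,"y": 0,"z": 0,"rx": 0,"ry": 0,"rz": 0,"gripper": 0}
    - {"x": 3,"y": 0,"z": 0,"rx": 0,"ry": 0,"rz": 0,"gripper": 0}
    - {"x": 3,"y": 0,"z": 4,"rx": 0,"ry": 0,"rz": 0,"gripper": 0}
    - {"x": 3,"y": 0,"z": 8,"rx": 0,"ry": 0,"rz": 0,"gripper": 0}
    - {"x": 3,"y": 0,"z": 12,"rx": 0,"ry": 0,"rz": 0,"gripper": 0}

```text
clock: 13.08
tool_pos: [0.5512, 0.1391, 0.2528]
eef_rot: [3.137, -0.154, -0.005]
ft_force: [0.6, 0.9, 0.2]
gripper_width: 0.004
finger_force: 0.0
```

>>> step_arm:
  commands:
    - {"x": 0,"y": 3,"z": 2,"rx": 0,"ry": 0,"rz": 0,"gripper": 0}
    - {"x": 0,"y": 6,"z": 4,"rx": 0,"ry": 0,"rz": 0,"gripper": 0}
    - {"x": -3,"y": 8,"z": 4,"rx": 0,"ry": 0,"rz": 0,"gripper": 0}
    - {"x": -3,"y": 8,"z": 4,"rx": 0,"ry": 0,"rz": 0,"gripper": 0}

```text
clock: 13.42
tool_pos: [0.5182, 0.2219, 0.2932]
eef_rot: [-3.137, 0.149, 0.001]
ft_force: [-0.7, 0.2, 0.6]
gripper_width: 0.001
finger_force: 0.0
```

```bash
python3 - <<'E'
from h import *
for c in("wrist","side","top"):
    d=viewer.read_camera(c);cv2.imwrite(f"pics/{c}7.png",cv2.cvtColor(d["img"],cv2.COLOR_RGB2BGR))
    for n in("board","catch","funnel_stand","pillbox","green_bottle","amber_jar","pill_cup")[:7 if c=="top" else 2]: print(c,n,[(np.round(q["point"],3).tolist(),round(q["confidence"],2)) for q in viewer.search_frame(c,n)][:2])
a=cv2.resize(cv2.imread("pics/wrist7.png"),(480,360))
b=cv2.resize(cv2.imread("pics/side7.png")[235:335,190:279],(320,360),interpolation=cv2.INTER_CUBIC)
cv2.imwrite("pics/n7.png",np.hstack([a,b]))
s=manip.read_state();print(s["tool_pos"],s["ft_force"])
E
```

```text
wrist board [([0.501, 0.095, 0.024], 0.7)]
wrist catch [([0.508, 0.155, 0.042], 0.6), ([0.504, 0.094, 0.027], 0.27)]
side board [([0.475, 0.098, 0.025], 0.92), ([0.208, -0.352, 0.012], 0.58)]
side catch [([0.508, 0.162, 0.042], 0.49)]
top board [([0.218, -0.362, 0.01], 0.81), ([0.498, 0.098, 0.027], 0.59)]
top catch [([0.506, 0.16, 0.044], 0.6)]
top funnel_stand [([0.681, 0.019, 0.076], 0.81)]
top pillbox [([0.671, -0.089, 0.035], 0.84)]
top green_bottle [([0.679, 0.171, 0.064], 0.59)]
top amber_jar [([0.618, -0.206, 0.076], 0.69)]
top pill_cup [([0.408, -0.204, 0.013], 0.42)]
[0.52180286 0.21880852 0.29217393] [-0.6073949  -0.26803559  0.14092978]
```

View pics/n7.png

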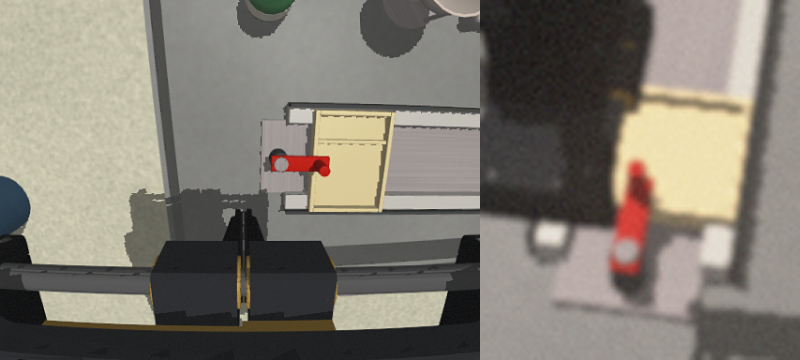

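The catch, from (278,164) to (327,163), lies along the rails over the board's edge, so it is shut. The board is level in the notch, the other things have not moved, and the arm is clear.

```bash
python3 -c "
from rig import manip
print(manip.hand_in())"
```

```text
the job is handed in; nothing more can be done
None
```

The job is handed in: from the force readings and last pictures, the board sits level in the notch, the red catch is fully shut across its edge, and nothing else moved; the hand-in gave no verdict.

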